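# Draw the flat gauges from under their weights and lay out the kit tray

## Task

The flat bar gauges have been lying pressed under weights in the rack. Draw each gauge that is there out from under its weight, leaving every weight standing where it is, and lay it flat and square on its own band in the kit tray, in order of width with the narrowest gauge next to the tray's tall end wall; the band of a missing gauge stays empty. Leave the mug and the scraper alone.

Things in the scene. Friction and masses are not known exactly. Their poses are not given: they have to be found in the camera images.
- rack: Rack, fixed: grey plate 100 mm deep (x), 320 wide (y), 12 thick. Origin: centre of its underside. Four channels along x at y = -120, -40, 40, 120 mm, each 44 wide between rails 12 wide, 8 high; open to the front (-x, robot side), stopped at x = +42. A 14 mm peg at the front end of each rail keeps the weight from following. A gauge in its channel is level with the rails (top 20 mm over the bench); its end sticks out 58 mm in front of the plate.
- gauge12_mid (a point): Centre of the narrowest gauge: a flat aluminium bar 150 mm long (its x axis), 12 mm wide (y), 8 mm thick (z), about 39 g, with a small dark round mark 10 mm from its -x end. It starts in one of the rack's channels (which one differs) with its -x end sticking out to the front. None if this gauge is absent (or in the fingers).
- gauge20_mid (a point): Centre of the second narrowest gauge: a flat aluminium bar 150 mm long (its x axis), 20 mm wide (y), 8 mm thick (z), about 65 g, with a small dark round mark 10 mm from its -x end. It starts in one of the rack's channels (which one differs) with its -x end sticking out to the front. None if this gauge is absent (or in the fingers).
- gauge28_mid (a point): Centre of the second widest gauge: a flat aluminium bar 150 mm long (its x axis), 28 mm wide (y), 8 mm thick (z), about 91 g, with a small dark round mark 10 mm from its -x end. It starts in one of the rack's channels (which one differs) with its -x end sticking out to the front. None if this gauge is absent (or in the fingers).
- gauge36_mid (a point): Centre of the widest gauge: a flat aluminium bar 150 mm long (its x axis), 36 mm wide (y), 8 mm thick (z), about 117 g, with a small dark round mark 10 mm from its -x end. It starts in one of the rack's channels (which one differs) with its -x end sticking out to the front. None if this gauge is absent (or in the fingers).
- carton_low_a_mid (a point): Centre of a weight: low white carton 90x63x30 mm, full of screws, about 500 g, longer side along the channel. It stands loose over one of the channels, about over the middle of the plate, bearing on both rails and on the gauge between them, if there is one.
- carton_tall_a_mid (a point): Centre of a weight: brown carton 65x101x42 mm, full of screws, about 700 g, longer side along the channel. It stands loose over one of the channels, about over the middle of the plate, bearing on both rails and on the gauge between them, if there is one.
- carton_low_b_mid (a point): Centre of a weight: second low white carton 90x63x30 mm, full of screws, about 500 g, longer side along the channel. It stands loose over one of the channels, about over the middle of the plate, bearing on both rails and on the gauge between them, if there is one.
- carton_tall_b_mid (a point): Centre of a weight: second brown carton 65x101x42 mm, full of screws, about 700 g, longer side along the channel. It stands loose over one of the channels, about over the middle of the plate, bearing on both rails and on the gauge between them, if there is one.
- tray: Kit tray, loose on the bench (0.9 kg): dark steel, 190 mm (x) by 250 mm (y) outside, walls 4 mm thick and 15 mm high, but the end wall on its +y side is 34 mm high with a hand slot. Floor 5 mm thick. Four pale bands as wide as the four gauges are marked on the floor, running along x, centred in x. Origin: centre of the underside; z up.
- place12 (a point): Middle of the 12 mm wide band on the tray's floor (top of the floor, 5 mm above the bench), the place of the narrowest gauge; x axis along the band. In the tray's frame it lies at x = 0, y = 86 mm.
- place20 (a point): Middle of the 20 mm wide band on the tray's floor (top of the floor, 5 mm above the bench), the place of the second narrowest gauge; x axis along the band. In the tray's frame it lies at x = 0, y = 41 mm.
- place28 (a point): Middle of the 28 mm wide band on the tray's floor (top of the floor, 5 mm above the bench), the place of the second widest gauge; x axis along the band. In the tray's frame it lies at x = 0, y = -13 mm.
- place36 (a point): Middle of the 36 mm wide band on the tray's floor (top of the floor, 5 mm above the bench), the place of the widest gauge; x axis along the band. In the tray's frame it lies at x = 0, y = -74 mm.
- mug: Spotted mug, 82 mm across, 91 mm high, standing behind the tray; origin under it. Not part of the job.
- scraper: Scraper with a wooden handle, 165x70x19 mm, lying on the bench to the left of the rack; origin under its middle. Not part of the job.

How it is judged:
At the end, for the whole second after the job is handed in: Every gauge present lies flat on the tray floor on its own band: centre within 13 mm across and 25 mm along the band, parallel to it within 0.2 rad, at rest; the tray stands flat on the bench; every weight is within 12 mm of where it started and upright (x of gauge12_mid in the frame of place12 between -0.025 and 0.025 m and y of gauge12_mid in the frame of place12 between -0.013 and 0.013 m and z of gauge12_mid in the frame of place12 below 0.008 m and angle between the x axis of gauge12_mid and the x axis of place12, either way round below 0.2 rad and angle between the z axis of gauge12_mid and the z axis of place12, either way round below 0.06 rad and linear speed of each of gauge12, gauge20, gauge28, gauge36, tray below 0.02 m/s and x of gauge20_mid in the frame of place20 between -0.025 and 0.025 m and y of gauge20_mid in the frame of place20 between -0.013 and 0.013 m and z of gauge20_mid in the frame of place20 below 0.008 m and angle between the x axis of gauge20_mid and the x axis of place20, either way round below 0.2 rad and angle between the z axis of gauge20_mid and the z axis of place20, either way round below 0.06 rad and x of gauge28_mid in the frame of place28 between -0.025 and 0.025 m and y of gauge28_mid in the frame of place28 between -0.013 and 0.013 m and z of gauge28_mid in the frame of place28 below 0.008 m and angle between the x axis of gauge28_mid and the x axis of place28, either way round below 0.2 rad and angle between the z axis of gauge28_mid and the z axis of place28, either way round below 0.06 rad and x of gauge36_mid in the frame of place36 between -0.025 and 0.025 m and y of gauge36_mid in the frame of place36 between -0.013 and 0.013 m and z of gauge36_mid in the frame of place36 below 0.008 m and angle between the x axis of gauge36_mid and the x axis of place36, either way round below 0.2 rad and angle between the z axis of gauge36_mid and the z axis of place36, either way round below 0.06 rad and distance of each of carton_low_a_mid, carton_tall_a_mid, carton_low_b_mid, carton_tall_b_mid from where it was at the start of the episode below 0.012 m and angle between each of carton_low_a_mid, carton_tall_a_mid, carton_low_b_mid, carton_tall_b_mid's own z axis and vertical below 0.06 rad and angle between tray's own z axis and vertical below 0.05 rad and height (world z) of tray below 0.006 m); the robot touches nothing.
It fails at once if a weight is shifted more than 25 mm or tipped (distance of any of carton_low_a_mid, carton_tall_a_mid, carton_low_b_mid, carton_tall_b_mid from where it was at the start of the episode above 0.025 m or angle between any of carton_low_a_mid, carton_tall_a_mid, carton_low_b_mid, carton_tall_b_mid's own z axis and vertical above 0.25 rad).
It fails at once if the mug or the scraper is shifted or knocked over (distance of any of mug, scraper from where it was at the start of the episode above 0.03 m or angle between any of mug, scraper's own z axis and vertical above 0.3 rad).
Of gauge12, gauge20, gauge28, gauge36 only 3 to 4 are there at a start; the rules pass over those that are not, and their reading is None.
At some moment in a run one of tray may be knocked a few centimetres aside while the robot is not near it.
Once in a run the grip may slacken for a moment while it holds something.
It also fails if it takes over 210 s, if anything falls off the work surface, if the arm or the gripper's body presses on something with over 40 N, if the wrist force passes 120 N, or if a joint passes its speed limit or range.

## Robot

A 7-joint arm with a two-finger parallel gripper is mounted at the origin on a cart in front of the work surface, level with it; the furniture and walls round the work are solid. World frame = base frame: x ahead of the robot, y to its left, z up, the work surface at z = 0. Lengths are in m, angles in rad, forces in N, time in s.
With the tool pointing down it reaches from about 0.4 to 0.875 m from the base axis. Payload 19.3 kg.
Tool frame: the origin (TCP) lies at the centre of the arm's flange, where the gripper is bolted on; the fingertips stand ahead of it and the grasp point (between the pads) lies 155 mm ahead of it (manip.tips_ahead is the z of the fingertips in the tool frame, in m); z points along the fingers, x is the direction in which the jaws open and shut, and the axes are right-handed (so a half turn about z gives the same grasp; the last joint's range is limited). The gripper opens to 85 mm and grips with 20 to 120 N. Pads are 22 mm wide; open, the fingers measure 114 mm over their backs; the gripper's body (76 mm by 85 mm) begins 54 mm behind the grasp point. The pads swing forward as they close: fully open they stand 13 mm farther back than shut.
Start: joints at [-1.326, 0.521, -0.036, 1.599, 0.021, 1.021, -0.113], TCP at [0.194, 0.594, 0.405] pointing down, gripper open.
Joint ranges: [-2.91, 2.91], [-0.3, 2.13], [-1.5, 1.42], [0.17, 2.43], [-1.26, 4.41], [0.16, 1.93], [-2.52, 2.52]. Speed limits (rad/s): [1.89, 1.89, 2.39, 2.39, 3.01, 3.01, 3.01].

## Interface

Orientations are given as a unit quaternion [w, x, y, z].
In Python, from plant import manip gives the robot as it stands.
- The arm moves only by the tool play_rows, never from a script. Its argument "rows" is a list that holds one entry, the list of rows, each a list of 7 numbers: the shift along the tool's x, y, z in cm, then the turn, a rotation vector about the tool's x, y, z in degrees, then the finger opening in cm, from 0 to 8.54. A call has 1 to 10 rows; each row is the pose to reach, as a shift and turn from the pose measured when the call began, along the tool's axes at that moment; what a row does not reach only later rows make up. A row lasts 1/12 s, in which the tool goes at most 41.7 mm and 7.16 degrees, less where a joint would pass 70% of its speed; a pose out of reach is approached as far as the arm can. A call with a gripper value outside its range is refused whole. The fingers move at their own pace and stop on an object; "grip_force" is the grip in N (left out, the last holds). Time passes only in rows, so rows that repeat a pose let the fingers close. It gives the time, the measured TCP pose, the force and the opening at its end, in the units of the state.
- manip.observe(): the state, without advancing time (a new reading comes with each control period).
- manip.capture(name): name is "side" or "top" or "wrist"; returns (picture, depth): 480x640x3 uint8, red, green, blue; 480x640 float32, m along the optical axis (not along the pixel's ray), 0 where there is no reading.
- manip.camera_params(name): a dict with "fx", "fy", "cx", "cy" (pixels), "position" and "rotation" of the camera in the world; the wrist camera has in their place "mount" (4x4, takes a point from camera to tool coordinates, whose origin is the TCP and whose axes are the tool frame's). Camera axes: x right, y down, z forward; pixel columns grow to the right and rows downward; lengths in m; the calibration is good to about 2 mm. A picture is of the moment at which its call begins: read the wrist's pose just before it. camera_params takes no time and is no camera call.
- manip.hand_in(): hands the job in, once; it reports no verdict.
The state is a dict: "time": time; "q": joint angles; "joint_vel": joint speeds; "effort": joint torques, N m; "position": TCP position; "eef_rot": TCP orientation; "wrist_force": force on the tool from outside, world axes, zero at the start; "ft_torque": the same for the moment, N m; "width": finger opening in m.
Only numpy, scipy, OpenCV 4.12 (cv2) and the standard library are available. Lean on these libraries where they do the work, as an engineer would, in place of code of your own. Each camera call takes 0.05 s, during which the arm holds its last target. There are 200 camera calls.

## Working session

There is one attempt and no reset: what is moved stays moved. The work goes in short steps, Python scripts to look and compute and a tool call to move; the robot and the scene stay as the last step left them, time stands still between calls to the robot, and variables do not carry over. Pictures are saved under pics/ and viewed, about 12 in all and at most 16, crops included, and the job is handed in when it is done.

Besides the shell and the picture viewer there is one more tool, called after "Call:" as name(argument=value, ...), one argument or row to a line, values as JSON. play_rows: Moves the arm, as the interface text tells. Its arguments: {"type":"object","properties":{"rows":{"type":"array","items":{"type":"array","items":{"type":"array","items":{"type":"number"}}}},"grip_force":{"type":"number"}},"required":["rows"]}

```bash
mkdir -p pics; ls; python3 - <<'E'
from plant import manip
import cv2,numpy as np
print(manip.observe(), manip.tips_ahead)
for n in("top","side"):
    im,d=manip.capture(n); np.savez(f"pics/{n}0.npz",im=im,d=d); cv2.imwrite(f"pics/{n}0.png",im[:,:,::-1]); print(n,manip.camera_params(n))
print(manip.camera_params("wrist"))
E
```

```text
pics
{'time': 0.0, 'q': array([-1.32617698,  0.52204362, -0.03632765,  1.59999444,  0.02119789,
        1.02112465, -0.11278014]), 'joint_vel': array([-0.00057411,  0.00022666, -0.00046726, -0.0002751 , -0.00192922,
        0.00062632,  0.00121648]), 'effort': array([ 8.25817406e-04, -9.27106190e+01,  1.98006772e+00, -3.69935346e+01,
        1.78566895e-02,  8.17416381e-03, -3.11789293e-06]), 'position': array([0.19350632, 0.59414342, 0.40411202]), 'eef_rot': array([ 3.81080428e-04,  8.09208229e-01,  5.87521652e-01, -4.53769475e-04]), 'wrist_force': array([ 0.28364664,  0.8923808 , -1.26613867]), 'ft_torque': array([-0.04914132, -0.01026701,  0.01557764]), 'width': 0.08552261630368811} 0.1734
top {'fx': 599.5112159643068, 'fy': 599.5112159643068, 'cx': 321.8277968106726, 'cy': 238.79474871692338, 'position': array([0.49422863, 0.06247949, 1.42319737]), 'rotation': array([ 0.03333988, -0.6981629 ,  0.71457423, -0.0289947 ])}
side {'fx': 494.24265299415737, 'fy': 494.24265299415737, 'cx': 317.0952061737684, 'cy': 234.6550453863694, 'position': array([0.39115437, 0.93760147, 0.72985877]), 'rotation': array([ 0.05380921, -0.09646676,  0.88819887, -0.44598374])}
{'fx': 373.80636436098416, 'fy': 373.80636436098416, 'cx': 315.19035140845256, 'cy': 237.19672329264708, 'mount': array([[ 9.99999318e-01, -1.16541235e-03, -7.71767634e-05,
        -5.03922763e-04],
       [ 1.14117762e-03,  9.60858104e-01,  2.77038630e-01,
        -7.07336113e-02],
       [-2.48708321e-04, -2.77038529e-01,  9.60858778e-01,
         2.99018725e-02],
       [ 0.00000000e+00,  0.00000000e+00,  0.00000000e+00,
         1.00000000e+00]])}
```

View pics/top0.png

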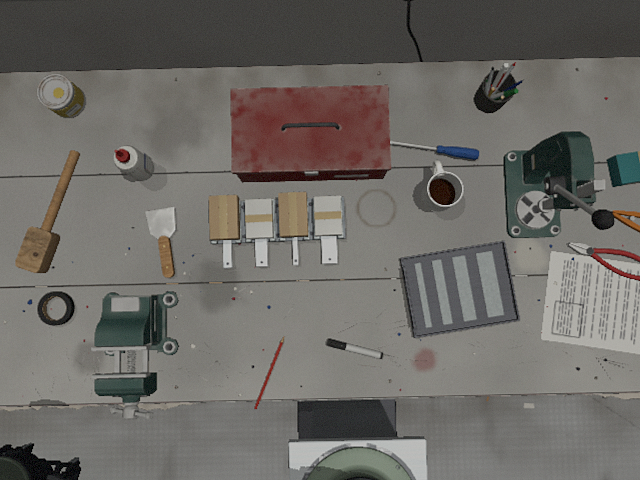

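The top view shows all four gauges sticking out at (227,252), (262,252), (295,252) and (330,250). The tray is around (460,290), with its narrow band on the left (+y). Next I'll rectify both regions to metric maps.

```bash
cat > h.py <<'E'
from plant import manip
import cv2,numpy as np
from scipy.spatial.transform import Rotation as R
def rot(q): return R.from_quat([q[1],q[2],q[3],q[0]]).as_matrix()
def pose():
    s=manip.observe(); T=np.eye(4); T[:3,:3]=rot(s["eef_rot"]); T[:3,3]=s["position"]; return T,s
def cam(name):
    p=manip.camera_params(name); K=np.array([[p["fx"],0,p["cx"]],[0,p["fy"],p["cy"]],[0,0,1]])
    if name=="wrist": T=pose()[0]@p["mount"]
    else:
        T=np.eye(4);T[:3,:3]=rot(p["rotation"]);T[:3,3]=p["position"]
    return K,T
def rectify(im,K,T,z,x0,x1,y0,y1,mm=1.0):
    "world map at height z: rows down=-x, cols right=-y (as seen from top); mm per px"
    P=K@np.linalg.inv(T)[:3]
    s=mm/1000
    # map px (u,v): x=x1-v*s, y=y1-u*s
    A=np.array([[0,-s,x1],[-s,0,y1],[0,0,z],[0,0,1]])
    H=P@A
    return cv2.warpPerspective(im,H,(int((y1-y0)/s),int((x1-x0)/s)),flags=cv2.INTER_LINEAR|cv2.WARP_INVERSE_MAP)
def toworld(px,K,T,z):
    px=np.atleast_2d(px).astype(float)
    r=np.c_[px,np.ones(len(px))]@np.linalg.inv(K).T@T[:3,:3].T
    return T[:3,3]+r*((z-T[2,3])/r[:,2])[:,None]
E
python3 - <<'E'
from h import *
K,T=cam("top"); D=np.load("pics/top0.npz"); im=D["im"]; d=D["d"]
# rack gauge plane z=.02
a=rectify(im,K,T,.02,.45,.67,-.02,.36,2/3.)
b=rectify(im,K,T,.005,.25,.52,-.44,-.09,.75)
c=np.zeros((a.shape[0]+b.shape[0],max(a.shape[1],b.shape[1]),3),np.uint8); c[:a.shape[0],:a.shape[1]]=a;c[a.shape[0]:,:b.shape[1]]=b
print(a.shape,b.shape); cv2.imwrite("pics/rect0.png",c[:,:,::-1])
# gauges: bright strip x rows in front of rack
ii=np.arange(480*640); g=(ii%640,ii//640); z=d.ravel()
pts=np.c_[(g[0]-K[0,2])/K[0,0]*z,(g[1]-K[1,2])/K[1,1]*z,z]@T[:3,:3].T+T[:3,3]
m=(z>0)
def reg(u0,u1,v0,v1): return m&(g[0]>=u0)&(g[0]<=u1)&(g[1]>=v0)&(g[1]<=v1)
for n,u in (("A",227),("B",262),("C",295),("D",329)):
    q=pts[reg(u-1,u+1,248,256)]; print(n,q.mean(0).round(4),q[:,2].min())
for u,v in((223,215),(260,220),(293,215),(328,215)):
    print("box",pts[reg(u-3,u+3,v-3,v+3)].mean(0).round(4))
E
```

```text
(330, 570, 3) (360, 466, 3)
A [0.5926 0.2931 0.0191] 0.013539501844016533
B [0.5906 0.2111 0.0178] 0.013171143714385769
C [0.5889 0.1334 0.0188] 0.014029270583961306
D [0.5869 0.0536 0.0196] 0.014631590150475438
box [0.6748 0.2947 0.061 ]
box [0.6626 0.2111 0.0502]
box [0.671  0.1342 0.0611]
box [0.6705 0.054  0.05  ]
```

View pics/rect0.png

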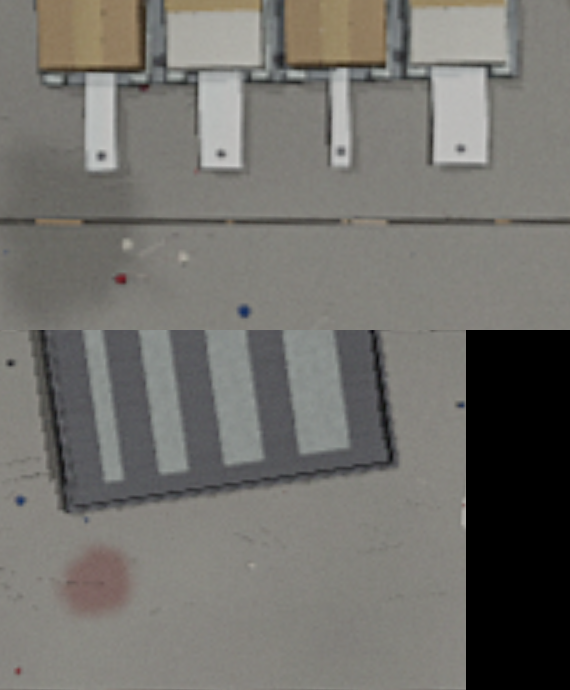

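Reading the maps:
- **Gauges, left to right:** 20 mm at y≈.293, 28 at .212, 12 at .133, 36 at .053. Ends are at x≈.557–.561.
- **Tray:** yaw is about +6.5°.

The next step is moving the wrist camera over the rack for a closer look.

```bash
cat >> h.py <<'E'
def plan(*tg):
    "targets (x,y,z,yaw_deg of tool x) -> row numbers from the present pose (tool down)"
    T,s=pose(); out=[]
    for x,y,z,a in tg:
        a=np.deg2rad(a); Rt=np.array([[np.cos(a),np.sin(a),0],[np.sin(a),-np.cos(a),0],[0,0,-1]]).T
        Rt=np.c_[[np.cos(a),np.sin(a),0],[np.sin(a),-np.cos(a),0],[0,0,-1]]
        sh=T[:3,:3].T@(np.array([x,y,z])-T[:3,3])*100
        rv=np.rad2deg(R.from_matrix(T[:3,:3].T@Rt).as_rotvec())
        out.append(np.r_[sh,rv].round(2)); print((x,y,z),out[-1].tolist())
    return out
def stat():
    T,s=pose(); print("t %.2f pos %s yaw %.2f F %s w %.4f"%(s["time"],s["position"].round(4),np.rad2deg(np.arctan2(T[1,0],T[0,0])),s["wrist_force"].round(1),s["width"]))
def shot(name):
    K,T=cam(name); im,d=manip.capture(name); return im,d,K,T
E
python3 - <<'E'
from h import *
plan((.50,.17,.40,90))
K,T=cam("top")
w=toworld([(400,260),(504,242),(519,320),(412,336)],K,T,.015); print(w.round(3)); print(w.mean(0))
E
```

```text
(0.5, 0.17, 0.4) [-30.84, 42.28, 0.45, -0.01, 0.06, -18.04]
[[ 0.565 -0.113  0.015]
 [ 0.601 -0.358  0.015]
 [ 0.419 -0.384  0.015]
 [ 0.387 -0.134  0.015]]
[ 0.49289454 -0.24745317  0.015     ]
```

Call:
play_rows(
  rows=[
    [[-30.84,42.28,0.45,0,0,-18,8.5],[-30.84,42.28,0.45,0,0,-18,8.5],[-30.84,42.28,0.45,0,0,-18,8.5],[-30.84,42.28,0.45,0,0,-18,8.5],[-30.84,42.28,0.45,0,0,-18,8.5],[-30.84,42.28,0.45,0,0,-18,8.5],[-30.84,42.28,0.45,0,0,-18,8.5],[-30.84,42.28,0.45,0,0,-18,8.5],[-30.84,42.28,0.45,0,0,-18,8.5],[-30.84,42.28,0.45,0,0,-18,8.5]],
  ],
)

```text
time: 0.93
position: [0.4382, 0.2546, 0.401]
eef_rot: [0.0, 0.707, 0.707, -0.0]
wrist_force: [0.8, 1.7, -0.2]
width: 0.085
```

```bash
python3 - <<'E'
from h import *
stat(); plan((.50,.17,.40,90))
E
```

```text
t 0.93 pos [0.4382 0.2546 0.401 ] yaw 89.97 F [ 0.8  1.7 -0.2] w 0.0850
(0.5, 0.17, 0.4) [-8.46, 6.18, 0.1, -0.02, 0.06, -0.03]
```

Call:
play_rows(
  rows=[
    [[-8.46,6.18,4,0,0,0,8.5],[-8.46,6.18,4,0,0,0,8.5],[-8.46,6.18,4,0,0,0,8.5],[-8.46,6.18,4,0,0,0,8.5],[-8.46,6.18,4,0,0,0,8.5]],
  ],
)

```text
time: 1.35
position: [0.5005, 0.1684, 0.3602]
eef_rot: [0.0, 0.708, 0.706, -0.001]
wrist_force: [-0.8, 0.2, -0.2]
width: 0.0849
```

```bash
python3 - <<'E'
from h import *
stat()
im,d,K,T=shot("wrist"); np.savez("pics/w1.npz",im=im,d=d,K=K,T=T)
cv2.imwrite("pics/w1.png",im[:,:,::-1])
a=rectify(im,K,T,.02,.49,.67,-.02,.36,.5); cv2.imwrite("pics/w1r.png",a[:,:,::-1])
# light gauges in strip x=.575..0.595 (rows)
for x in (.563,.572,.59):
    r=a[int((.67-x)/.0005)].mean(1); e=(r>(r.min()+r.max())/2).astype(int); c=np.flatnonzero(np.diff(e)); print(x,(.36-(c+1)*.0005).round(4))
E
```

```text
t 1.35 pos [0.5005 0.1684 0.3602] yaw 89.79 F [-0.8  0.2 -0.2] w 0.0849
0.563 [0.303  0.2945 0.292  0.283  0.227  0.199  0.1385 0.1265 0.0705 0.034 ]
0.572 [0.3035 0.283  0.227  0.199  0.139  0.1265 0.071  0.0545 0.0505 0.034 ]
0.59 [0.3055 0.268  0.1985 0.1975 0.1445 0.1395 0.0805 0.0715 0.0645 0.026 ]
```

View pics/w1r.png

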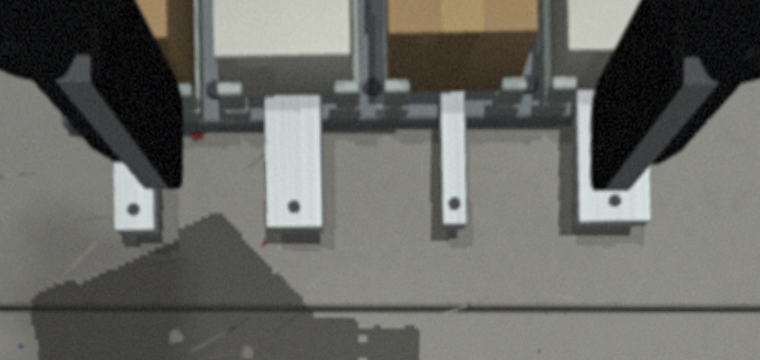

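The wrist view gives these gauge ends (x, y):

| Gauge | End x | y |
|---|---|---|
| 20 | .555 | .293 |
| 28 | .5565 | .213 |
| 12 | .558 | .1327 |
| 36 | .5595 | .0525 |

The rack is turned about +1°. I'll start with gauge36.

```bash
python3 - <<'E'
from h import *
plan((.5775,.0528,.25,91),(.5775,.0528,.182,91))
E
```

```text
(0.5775, 0.0528, 0.25) [-11.68, 7.78, 11.07, -0.07, 0.06, -1.08]
(0.5775, 0.0528, 0.182) [-11.67, 7.79, 17.87, -0.07, 0.06, -1.08]
```

Call:
play_rows(
  rows=[
    [[-11.68,7.78,11,0,0,-1.1,7.0],[-11.68,7.78,11,0,0,-1.1,7.0],[-11.68,7.78,11,0,0,-1.1,7.0],[-11.68,7.78,11,0,0,-1.1,7.0],[-11.68,7.78,11,0,0,-1.1,7.0],[-11.68,7.78,13.5,0,0,-1.1,7.0],[-11.68,7.78,15.5,0,0,-1.1,7.0],[-11.68,7.78,17,0,0,-1.1,7.0],[-11.68,7.78,17.85,0,0,-1.1,7.0],[-11.68,7.78,17.85,0,0,-1.1,7.0]],
  ],
)

```text
time: 2.23
position: [0.5768, 0.0539, 0.1811]
eef_rot: [-0.001, 0.7, 0.714, -0.001]
wrist_force: [-0.7, -0.2, -0.5]
width: 0.0704
```

```bash
python3 - <<'E'
from h import *
stat()
im,d,K,T=shot("wrist"); cv2.imwrite("pics/w2.png",im[:,:,::-1])
im,d,K,T=shot("side"); cv2.imwrite("pics/s2.png",cv2.resize(im[:,:,::-1][200:400,250:550],None,fx=2.5,fy=2.5,interpolation=cv2.INTER_CUBIC))
E
```

```text
t 2.23 pos [0.5768 0.0539 0.1811] yaw 91.11 F [-0.7 -0.2 -0.5] w 0.0704
```

View pics/w2.png

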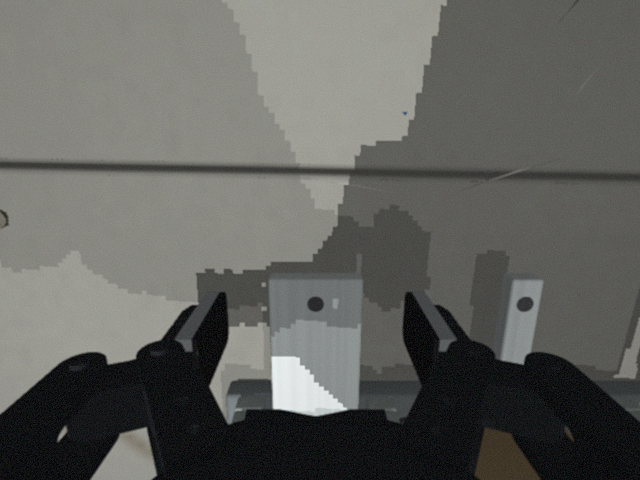

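The wrist view shows the pads straddling gauge36 centrally, with the gauge at columns 270–360 and the fingers at 215 and 415. I'll close the fingers and check the opening.

Call:
play_rows(
  rows=[
    [[0,0,0,0,0,0,0],[0,0,0,0,0,0,0],[0,0,0,0,0,0,0],[0,0,0,0,0,0,0],[0,0,0,0,0,0,0],[0,0,0,0,0,0,0],[0,0,0,0,0,0,0],[0,0,0,0,0,0,0]],
  ],
  grip_force=60,
)

```text
time: 3.0
position: [0.5778, 0.0537, 0.1838]
eef_rot: [0.0, 0.7, 0.714, 0.0]
wrist_force: [-1.7, 2.0, 9.3]
width: 0.0337
```

```bash
python3 - <<'E'
from h import *
stat()
E
```

```text
t 3.00 pos [0.5778 0.0537 0.1838] yaw 91.08 F [-1.7  2.   9.3] w 0.0337
```

Call:
play_rows(
  rows=[
    [[0,-0.4,0,0,0,0,0],[0,-1,0,0,0,0,0],[0,-1.7,0,0,0,0,0],[0,-2.4,0,0,0,0,0],[0,-3.1,0,0,0,0,0],[0,-3.8,0,0,0,0,0],[0,-4.5,0,0,0,0,0],[0,-5.2,0,0,0,0,0],[0,-5.8,0,0,0,0,0],[0,-6,0,0,0,0,0]],
  ],
)

```text
time: 3.83
position: [0.5174, 0.0525, 0.1842]
eef_rot: [0.001, 0.7, 0.714, 0.001]
wrist_force: [6.0, -0.6, 0.4]
width: 0.0342
```

```bash
python3 - <<'E'
from h import *
stat()
im,d,K,T=shot("wrist"); a=im
im,d,K,T=shot("side"); b=cv2.resize(im[150:390,260:580],(640,480),interpolation=cv2.INTER_CUBIC)
cv2.imwrite("pics/v3.png",np.hstack([cv2.resize(a,(400,300)),cv2.resize(b,(400,300))])[:,:,::-1])
E
```

```text
t 3.83 pos [0.5174 0.0525 0.1842] yaw 91.08 F [ 6.  -0.6  0.4] w 0.0342
```

View pics/v3.png

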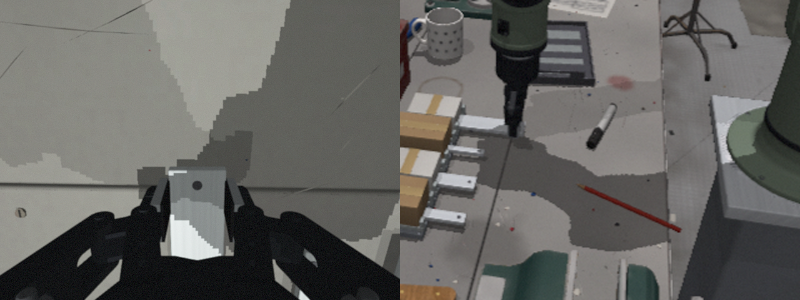

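The side view shows gauge36 drawn 60 mm with its carton still in place. I'll regrasp at its middle.

Call:
play_rows(
  rows=[
    [[0,0,0,0,0,0,6],[0,0,0,0,0,0,6],[0,0,0,0,0,0,6],[0,0,0,0,0,0,6],[0,1.5,-0.1,0,0,0,6],[0,3,-0.1,0,0,0,6],[0,4.5,-0.1,0,0,0,6],[0,5.5,-0.1,0,0,0,6],[0,5.7,-0.1,0,0,0,6],[0,5.7,-0.1,0,0,0,6]],
  ],
)

```text
time: 4.77
position: [0.5745, 0.0536, 0.1848]
eef_rot: [0.0, 0.7, 0.714, -0.0]
wrist_force: [0.1, -0.3, 0.1]
width: 0.0598
```

Call:
play_rows(
  rows=[
    [[0,0,0,0,0,0,0],[0,0,0,0,0,0,0],[0,0,0,0,0,0,0],[0,0,0,0,0,0,0],[0,0,0,0,0,0,0],[0,0,0,0,0,0,0],[0,0,0,0,0,0,0]],
  ],
)

```text
time: 5.35
position: [0.5739, 0.0536, 0.1847]
eef_rot: [-0.0, 0.7, 0.714, -0.001]
wrist_force: [-6.0, -0.5, 4.1]
width: 0.0337
```

Call:
play_rows(
  rows=[
    [[0,-0.3,0,0,0,0,0],[0,-0.9,0,0,0,0,0],[0,-1.6,0,0,0,0,0],[0,-2.3,0,0,0,0,0],[0,-3,0,0,0,0,0],[0,-3.8,0,0,0,0,0],[0,-4.6,0,0,0,0,0],[0,-5.4,0,0,0,0,0],[0,-6,0,0,0,0,0],[0,-6,0,0,0,0,0]],
  ],
)

```text
time: 6.18
position: [0.5127, 0.0524, 0.1848]
eef_rot: [-0.001, 0.7, 0.714, -0.001]
wrist_force: [0.3, 0.1, -2.1]
width: 0.0338
```

```bash
python3 - <<'E'
from h import *
stat()
im,d,K,T=shot("wrist"); a=im
im,d,K,T=shot("side"); b=cv2.resize(im[150:390,260:580],(640,480),interpolation=cv2.INTER_CUBIC)
im,d,K,T=shot("top"); c=rectify(im,K,T,.005,.37,.63,-.42,-.08,.85); print(c.shape); np.savez("pics/t4.npz",im=im,d=d)
cv2.imwrite("pics/v4.png",np.hstack([np.vstack([cv2.resize(a,(400,300)),cv2.resize(b,(400,300))]),cv2.copyMakeBorder(c,0,600-c.shape[0],0,400-c.shape[1],0)])[:,:,::-1])
E
```

```text
t 6.18 pos [0.5127 0.0524 0.1848] yaw 91.09 F [ 0.3  0.1 -2.1] w 0.0338
(305, 400, 3)
```

View pics/v4.png

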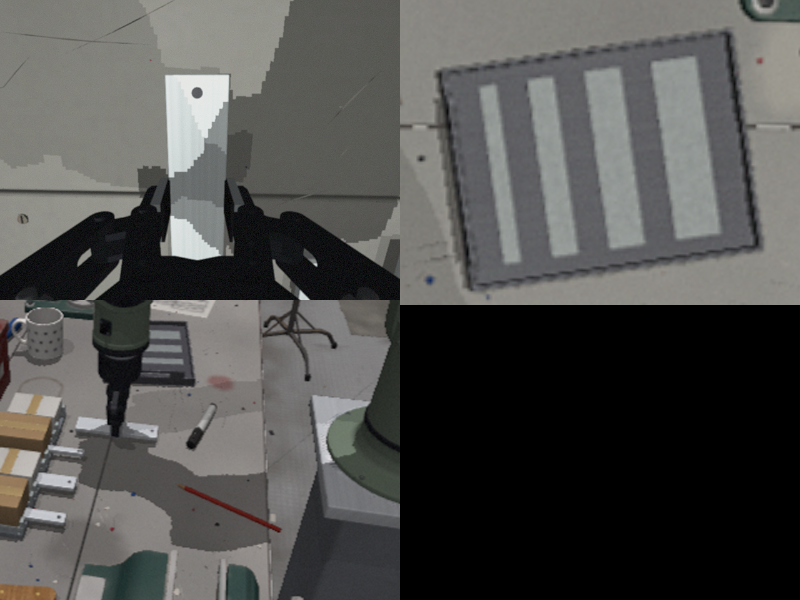

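Gauge36 is free and level in the fingers, and its carton still stands. Next is automatic band detection in the top view.

```bash
cat >> h.py <<'E'
def tray(im,K,T,z=.005):
    "bands as bright holes in the dark tray floor: list of (x,y,yaw,length,width)"
    x0,x1,y0,y1,mm=.30,.68,-.50,-.02,.5
    a=cv2.cvtColor(rectify(im,K,T,z,x0,x1,y0,y1,mm),cv2.COLOR_RGB2GRAY)
    b=(a>125).astype(np.uint8); n,l,st,_=cv2.connectedComponentsWithStats(b,connectivity=4); out=[]
    for i in range(1,n):
        if st[i,4]<2000*.5: continue
        p=np.argwhere(l==i)[:,::-1].astype(np.float32); (u,v),(w,h),_=cv2.minAreaRect(p)
        if not 130<max(w,h)*mm<175: continue
        c=cv2.boxPoints(cv2.minAreaRect(p)); e=max((c[1]-c[0],c[2]-c[1]),key=np.linalg.norm); e=e*(-np.sign(e[1]))
        out.append((x1-v*mm/1000,y1-u*mm/1000,np.rad2deg(np.arctan2(-e[0],-e[1])),max(w,h)*mm,min(w,h)*mm))
    out=sorted(out,key=lambda r:-r[1])
    for r in out: print("band x %.4f y %.4f yaw %.2f L %.1f W %.1f"%r)
    return out
E
python3 - <<'E'
from h import *
K,T=cam("top"); tray(np.load("pics/t4.npz")["im"],K,T)
E
```

```text
band x 0.4821 y -0.1647 yaw 8.01 L 152.2 W 14.9
band x 0.4885 y -0.2095 yaw 8.00 L 152.4 W 22.7
band x 0.4961 y -0.2620 yaw 8.04 L 152.5 W 30.8
band x 0.5047 y -0.3226 yaw 8.08 L 152.6 W 38.5
```

The bands fit well, with spacings of 45, 53 and 61 mm and a yaw of 8°. I'll carry gauge36 over.

```bash
python3 - <<'E'
from h import *
plan((.5127,.0524,.24,91),(.5047,-.3226,.24,98),(.5047,-.3226,.2,98))
E
```

```text
(0.5127, 0.0524, 0.24) [-0.01, -0.16, -5.51, -0.04, 0.03, 0.09]
(0.5047, -0.3226, 0.24) [-37.49, -1.67, -5.5, -0.04, 0.02, -6.91]
(0.5047, -0.3226, 0.2) [-37.49, -1.66, -1.5, -0.04, 0.02, -6.91]
```

Call:
play_rows(
  rows=[
    [[0,-0.1,-2.5,0,0,0,0],[0,-0.1,-5.5,0,0,0,0],[-4,-0.3,-5.5,0,0,-1,0],[-8,-0.5,-5.5,0,0,-2,0],[-12,-0.7,-5.5,0,0,-3,0],[-16,-0.9,-5.5,0,0,-4,0],[-20,-1.1,-5.5,0,0,-5,0],[-24,-1.3,-5.5,0,0,-6,0],[-28,-1.5,-5.5,0,0,-6.9,0],[-31,-1.67,-5.5,0,0,-6.9,0]],
  ],
)

```text
time: 7.17
position: [0.5028, -0.2616, 0.2401]
eef_rot: [0.0, 0.657, 0.754, -0.001]
wrist_force: [0.1, 0.5, -0.7]
width: 0.0332
```

```bash
python3 - <<'E'
from h import *
stat()
plan((.5047,-.3226,.21,98),(.5047,-.3226,.1795,98))
im,d,K,T=shot("wrist"); cv2.imwrite("pics/w5.png",im[:,:,::-1]); np.savez("pics/w5.npz",im=im,d=d,K=K,T=T)
E
```

```text
t 7.17 pos [ 0.5028 -0.2616  0.2401] yaw 97.91 F [ 0.1  0.5 -0.7] w 0.0332
(0.5047, -0.3226, 0.21) [-6.07, -0.65, 3.02, -0.03, 0.09, -0.09]
(0.5047, -0.3226, 0.1795) [-6.06, -0.65, 6.07, -0.03, 0.09, -0.09]
```

View pics/w5.png

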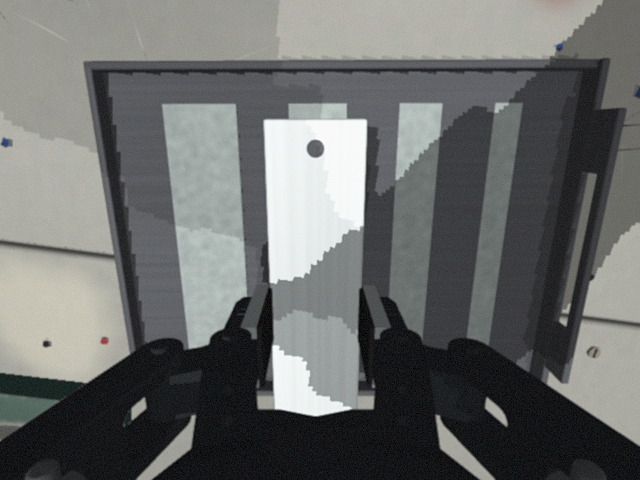

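The wrist view shows gauge36 level and parallel to the bands, with its own band to the left at columns 162–245. I'll lower it there and release.

Call:
play_rows(
  rows=[
    [[-3.5,-0.4,0,0,0,0,0],[-6.06,-0.65,0,0,0,0,0],[-6.06,-0.65,2,0,0,0,0],[-6.06,-0.65,4,0,0,0,0],[-6.06,-0.65,5.3,0,0,0,0],[-6.06,-0.65,6,0,0,0,0],[-6.06,-0.65,6.1,0,0,0,0],[-6.06,-0.65,6.1,0,0,0,0]],
  ],
)

```text
time: 7.88
position: [0.5037, -0.3277, 0.1794]
eef_rot: [0.001, 0.659, 0.752, -0.002]
wrist_force: [-0.3, -0.3, -0.9]
width: 0.0339
```

Call:
play_rows(
  rows=[
    [[0,0,0,0,0,0,5.2],[0,0,0,0,0,0,5.2],[0,0,0,0,0,0,5.2],[0,0,0,0,0,0,5.2],[0,0,-2,0,0,0,5.2],[0,0,-5,0,0,0,5.2],[0,0,-9,0,0,0,5.2],[0,0,-12,0,0,0,5.2],[5,0,-14,0,0,0,6],[5,0,-14,0,0,0,6]],
  ],
)

```text
time: 8.72
position: [0.4974, -0.2747, 0.3222]
eef_rot: [0.003, 0.658, 0.753, -0.001]
wrist_force: [2.4, 1.1, 0.4]
width: 0.0601
```

```bash
python3 - <<'E'
from h import *
stat()
im,d,K,T=shot("wrist"); cv2.imwrite("pics/w6.png",im[:,:,::-1]); np.savez("pics/w6.npz",im=im,d=d,K=K,T=T)
plan((.50,.21,.30,91),(.5765,.2134,.30,91))
E
```

```text
t 8.72 pos [ 0.4974 -0.2747  0.3222] yaw 97.68 F [2.4 1.1 0.4] w 0.0601
(0.5, 0.21, 0.3) [47.89, 6.8, 1.99, 0.13, 0.24, 6.8]
(0.5765, 0.2134, 0.3) [47.19, 14.43, 2.01, 0.13, 0.24, 6.8]
```

View pics/w6.png

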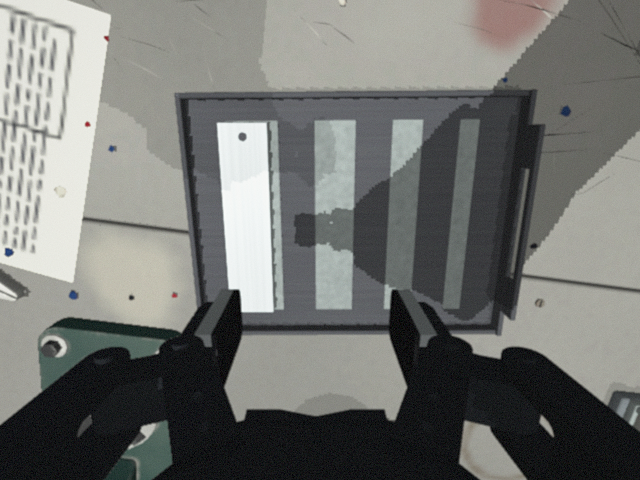

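Gauge36 lies flat and parallel, about 4–5 mm toward −y of its band centre, which is inside the tolerance. The cause was re-planning while the arm was still settling, so I'll end each move with hold rows. Gauge28 is next.

Call:
play_rows(
  rows=[
    [[4,1,2,0,0,0.7,7],[8,2,2,0,0,1.4,7],[12,3,2,0,0,2,7],[16,4.5,2,0,0,2.7,7],[20,6,2,0,0,3.4,7],[24,7,2,0,0,4,7],[28,8,2,0,0,4.8,7],[32,9,2,0,0,5.5,7],[36,10,2,0,0,6.2,7],[40,11,2,0,0,6.8,7]],
  ],
)

```text
time: 9.6
position: [0.5515, 0.1344, 0.3005]
eef_rot: [0.002, 0.701, 0.713, -0.0]
wrist_force: [1.6, -0.7, 0.1]
width: 0.0703
```

Call:
play_rows(
  rows=[
    [[3.5,2,2,0,0,0,6.5],[6.5,3.3,2,0,0,0,6.5],[6.5,3.3,2,0,0,0,6.5],[6.5,3.3,2,0,0,0,6.5]],
  ],
)

```text
time: 9.93
position: [0.5833, 0.202, 0.2797]
eef_rot: [0.002, 0.7, 0.714, -0.001]
wrist_force: [-0.4, -1.1, -0.2]
width: 0.0654
```

```bash
python3 - <<'E'
from h import *
stat()
plan((.575,.2134,.22,91),(.575,.2134,.1845,91))
E
```

```text
t 9.93 pos [0.5833 0.202  0.2797] yaw 91.16 F [-0.4 -1.1 -0.2] w 0.0654
(0.575, 0.2134, 0.22) [1.18, -0.82, 5.96, 0.12, 0.21, 0.16]
(0.575, 0.2134, 0.1845) [1.19, -0.82, 9.51, 0.12, 0.21, 0.16]
```

Call:
play_rows(
  rows=[
    [[1.2,-0.8,0,0.1,0.2,0.1,6.5],[1.2,-0.8,3,0.1,0.2,0.1,6.5],[1.2,-0.8,6,0.1,0.2,0.1,6.5],[1.2,-0.8,8,0.1,0.2,0.1,6.5],[1.2,-0.8,9.2,0.1,0.2,0.1,6.5],[1.2,-0.8,9.5,0.1,0.2,0.1,6.5],[1.2,-0.8,9.5,0.1,0.2,0.1,6.5],[1.2,-0.8,9.5,0.1,0.2,0.1,6.5]],
  ],
)

```text
time: 10.6
position: [0.5756, 0.2133, 0.1857]
eef_rot: [0.0, 0.701, 0.713, 0.001]
wrist_force: [0.6, -0.2, 0.8]
width: 0.0652
```

Call:
play_rows(
  rows=[
    [[0,0,0,0,0,0,0],[0,0,0,0,0,0,0],[0,0,0,0,0,0,0],[0,0,0,0,0,0,0],[0,0,0,0,0,0,0],[0,0,0,0,0,0,0],[0,0,0,0,0,0,0],[0,0,0,0,0,0,0]],
  ],
)

```text
time: 11.27
position: [0.5759, 0.2134, 0.1865]
eef_rot: [0.001, 0.701, 0.713, 0.001]
wrist_force: [-1.0, -0.7, 7.5]
width: 0.0257
```

```bash
python3 - <<'E'
from h import *
stat()
E
```

```text
t 11.27 pos [0.5759 0.2134 0.1865] yaw 91.03 F [-1.  -0.7  7.5] w 0.0257
```

Call:
play_rows(
  rows=[
    [[0,-0.4,0,0,0,0,0],[0,-1,0,0,0,0,0],[0,-1.7,0,0,0,0,0],[0,-2.4,0,0,0,0,0],[0,-3.1,0,0,0,0,0],[0,-3.8,0,0,0,0,0],[0,-4.5,0,0,0,0,0],[0,-5.2,0,0,0,0,0],[0,-5.8,0,0,0,0,0],[0,-6,0,0,0,0,0]],
  ],
)

```text
time: 12.1
position: [0.5159, 0.2125, 0.1869]
eef_rot: [0.001, 0.701, 0.713, 0.002]
wrist_force: [7.7, -0.5, 0.4]
width: 0.0256
```

Call:
play_rows(
  rows=[
    [[0,0,0,0,0,0,5],[0,0,0,0,0,0,5],[0,0,0,0,0,0,5],[0,0,0,0,0,0,5],[0,1.5,0,0,0,0,5],[0,3,0,0,0,0,5],[0,4.5,0,0,0,0,5],[0,5.4,0,0,0,0,5],[0,5.6,0,0,0,0,5],[0,5.6,0,0,0,0,5]],
  ],
)

```text
time: 12.93
position: [0.5718, 0.2133, 0.1869]
eef_rot: [0.001, 0.701, 0.713, 0.002]
wrist_force: [-0.9, -0.7, 0.6]
width: 0.0503
```

Call:
play_rows(
  rows=[
    [[0,0,0,0,0,0,0],[0,0,0,0,0,0,0],[0,0,0,0,0,0,0],[0,0,0,0,0,0,0],[0,0,0,0,0,0,0],[0,0,0,0,0,0,0],[0,0,0,0,0,0,0]],
  ],
)

```text
time: 13.52
position: [0.5713, 0.2135, 0.1868]
eef_rot: [0.001, 0.701, 0.713, 0.002]
wrist_force: [-4.8, 0.7, 2.5]
width: 0.026
```

```bash
python3 - <<'E'
from h import *
stat()
E
```

```text
t 13.52 pos [0.5713 0.2135 0.1868] yaw 91.03 F [-4.8  0.7  2.5] w 0.0260
```

Call:
play_rows(
  rows=[
    [[0,-0.3,0,0,0,0,0],[0,-0.9,0,0,0,0,0],[0,-1.6,0,0,0,0,0],[0,-2.3,0,0,0,0,0],[0,-3,0,0,0,0,0],[0,-3.8,0,0,0,0,0],[0,-4.6,0,0,0,0,0],[0,-5.4,0,0,0,0,0],[0,-6,0,0,0,0,0],[0,-6,0,0,0,0,0]],
  ],
)

```text
time: 14.35
position: [0.5101, 0.2126, 0.1866]
eef_rot: [0.0, 0.7, 0.714, 0.001]
wrist_force: [0.1, 0.1, -0.7]
width: 0.0259
```

Call:
play_rows(
  rows=[
    [[0,0,-2,0,0,0,0],[0,0,-4,0,0,0,0],[0,0,-5.5,0,0,0,0],[-1.5,-0.2,-5.5,0,0,0,0],[-5.5,-0.2,-5.5,0,0,-1,0],[-9.5,-0.3,-5.5,0,0,-2,0],[-13.5,-0.5,-5.5,0,0,-3,0],[-17.5,-0.7,-5.5,0,0,-4,0],[-20,-0.8,-5.5,0,0,-5,0],[-20,-0.8,-5.5,0,0,-5,0]],
  ],
)

```text
time: 15.18
position: [0.5053, 0.0062, 0.2412]
eef_rot: [0.001, 0.671, 0.742, -0.0]
wrist_force: [-0.0, -0.4, -0.5]
width: 0.0258
```

```bash
python3 - <<'E'
from h import *
stat()
im,d,K,T=shot("top"); t=tray(im,K,T)
im,d,K,T=shot("wrist"); cv2.imwrite("pics/w7.png",cv2.resize(im,(480,360))[:,:,::-1])
E
```

```text
t 15.18 pos [0.5053 0.0062 0.2412] yaw 95.72 F [-0.  -0.4 -0.5] w 0.0258
band x 0.4825 y -0.1647 yaw 8.20 L 152.2 W 14.6
band x 0.4885 y -0.2095 yaw 8.00 L 152.4 W 22.7
band x 0.4961 y -0.2620 yaw 7.96 L 152.4 W 30.9
band x 0.5050 y -0.3270 yaw 8.13 L 153.3 W 47.2
```

View pics/w7.png

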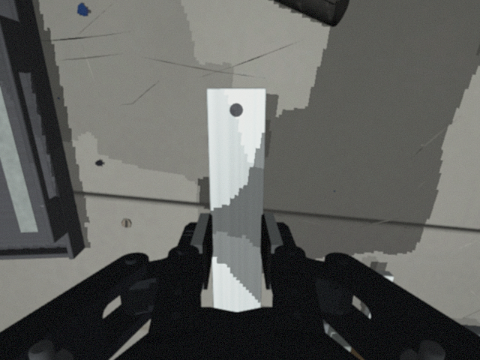

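The gauge is held level and the tray hasn't moved.

```bash
python3 - <<'E'
from h import *
stat(); plan((.4961,-.262,.24,98))
E
```

```text
t 15.28 pos [0.5057 0.0111 0.2412] yaw 95.91 F [-0.1  0.5 -1. ] w 0.0256
(0.4961, -0.262, 0.24) [-27.07, -3.77, 0.09, 0.13, -0.03, -2.09]
```

Call:
play_rows(
  rows=[
    [[-4,-0.6,0,0,0,-0.5,0],[-8,-1.1,0,0,0,-1,0],[-12,-1.7,0,0,0,-1.5,0],[-16,-2.2,0,0,0,-2.1,0],[-20,-2.8,0,0,0,-2.1,0],[-24,-3.3,0,0,0,-2.1,0],[-27.1,-3.8,0,0,0,-2.1,0],[-27.1,-3.8,0,0,0,-2.1,0],[-27.1,-3.8,0,0,0,-2.1,0],[-27.1,-3.8,0,0,0,-2.1,0]],
  ],
)

```text
time: 16.12
position: [0.4964, -0.2611, 0.2407]
eef_rot: [0.0, 0.655, 0.755, 0.001]
wrist_force: [-0.2, 0.8, -0.6]
width: 0.0257
```

```bash
python3 - <<'E'
from h import *
im,d,K,T=shot("wrist")
stat(); plan((.4961,-.262,.181,98))
E
```

```text
t 16.17 pos [ 0.4965 -0.2607  0.2408] yaw 98.14 F [-0.2 -0.5 -1. ] w 0.0256
(0.4961, -0.262, 0.181) [-0.13, -0.07, 5.98, 0.15, -0.08, 0.14]
```

Call:
play_rows(
  rows=[
    [[-0.1,-0.1,2,0,0,0,0],[-0.1,-0.1,4,0,0,0,0],[-0.1,-0.1,5.3,0,0,0,0],[-0.1,-0.1,6.05,0,0,0,0],[-0.1,-0.1,6.05,0,0,0,0],[-0.1,-0.1,6.05,0,0,0,0],[-0.1,-0.1,6.05,0,0,0,0]],
  ],
)

```text
time: 16.75
position: [0.4961, -0.2612, 0.1805]
eef_rot: [0.0, 0.655, 0.756, 0.002]
wrist_force: [-0.3, -1.2, -0.7]
width: 0.0257
```

Call:
play_rows(
  rows=[
    [[0,0,0,0,0,0,4.4],[0,0,0,0,0,0,4.4],[0,0,0,0,0,0,4.4],[0,0,0,0,0,0,4.4],[0,0,-2,0,0,0,4.4],[0,0,-5,0,0,0,4.4],[0,0,-9,0,0,0,4.4],[0,0,-12,0,0,0,5],[0,0,-14,0,0,0,6],[0,0,-14,0,0,0,6]],
  ],
)

```text
time: 17.58
position: [0.4964, -0.2619, 0.3248]
eef_rot: [0.003, 0.655, 0.756, 0.002]
wrist_force: [0.5, -0.1, -0.5]
width: 0.0598
```

```bash
python3 - <<'E'
from h import *
im,d,K,T=shot("wrist"); cv2.imwrite("pics/w8.png",cv2.resize(im,(480,360))[:,:,::-1])
stat(); plan((.577,.1331,.30,91))
E
```

```text
t 17.63 pos [ 0.496  -0.2617  0.3226] yaw 98.17 F [-0.8  0.4 -0.2] w 0.0599
(0.577, 0.1331, 0.3) [37.93, 13.61, 2.31, 0.34, 0.02, 7.17]
```

View pics/w8.png

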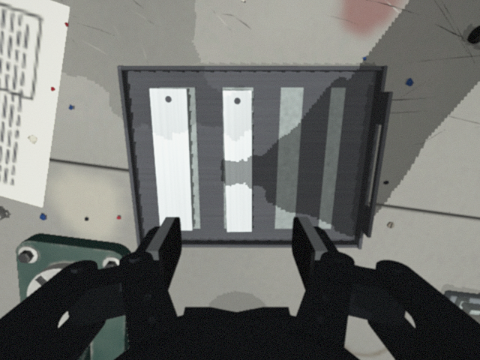

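Gauge28 sits on its band. Gauge12 is next.

Call:
play_rows(
  rows=[
    [[4,1.4,2,0,0,0.7,5],[8,2.8,2,0,0,1.4,5],[12,4.3,2,0,0,2.1,5],[16,5.7,2,0,0,2.9,5],[20,7.1,2,0,0,3.6,5],[24,8.6,2,0,0,4.3,5],[28,10,2,0,0,5,5],[32,11.5,2,0,0,6,5],[36,12.9,2,0,0,7.1,5],[37.9,13.6,2,0,0,7.1,5]],
  ],
)

```text
time: 18.47
position: [0.5766, 0.1366, 0.302]
eef_rot: [0.001, 0.7, 0.714, 0.002]
wrist_force: [0.2, 0.7, 0.7]
width: 0.0495
```

Call:
play_rows(
  rows=[
    [[0,0,0,0,0,0,4.5],[0,0,0,0,0,0,4.5]],
  ],
)

```text
time: 18.63
position: [0.5761, 0.1391, 0.3005]
eef_rot: [0.001, 0.699, 0.715, 0.001]
wrist_force: [0.3, 0.0, -0.0]
width: 0.0452
```

```bash
python3 - <<'E'
from h import *
stat(); plan((.577,.1331,.184,91))
E
```

```text
t 18.63 pos [0.5761 0.1391 0.3005] yaw 91.35 F [ 0.3  0.  -0. ] w 0.0452
(0.577, 0.1331, 0.184) [-0.61, 0.04, 11.65, 0.17, -0.05, 0.35]
```

Call:
play_rows(
  rows=[
    [[-0.6,0,2,0.1,0,0.3,4.5],[-0.6,0,5,0.1,0,0.3,4.5],[-0.6,0,8,0.1,0,0.3,4.5],[-0.6,0,10.2,0.1,0,0.3,4.5],[-0.6,0,11.3,0.1,0,0.3,4.5],[-0.6,0,11.65,0.1,0,0.3,4.5],[-0.6,0,11.65,0.1,0,0.3,4.5],[-0.6,0,11.65,0.1,0,0.3,4.5]],
  ],
)

```text
time: 19.3
position: [0.5769, 0.1328, 0.1849]
eef_rot: [0.0, 0.701, 0.713, 0.001]
wrist_force: [-0.1, -0.5, 0.3]
width: 0.0454
```

Call:
play_rows(
  rows=[
    [[0,0,0,0,0,0,0],[0,0,0,0,0,0,0],[0,0,0,0,0,0,0],[0,0,0,0,0,0,0],[0,0,0,0,0,0,0],[0,0,0,0,0,0,0],[0,0,0,0,0,0,0],[0,0,0,0,0,0,0]],
  ],
)

```text
time: 19.97
position: [0.5772, 0.1329, 0.1859]
eef_rot: [0.001, 0.701, 0.713, 0.002]
wrist_force: [-0.5, -0.9, 8.9]
width: 0.0097
```

```bash
python3 - <<'E'
from h import *
stat()
E
```

```text
t 19.97 pos [0.5772 0.1329 0.1859] yaw 91.02 F [-0.5 -0.9  8.9] w 0.0097
```

Gripped 19.2 mm from the end. Pull 60 mm, then slide forward 56 mm to the middle.

Call:
play_rows(
  rows=[
    [[0,-0.4,0,0,0,0,0],[0,-1,0,0,0,0,0],[0,-1.7,0,0,0,0,0],[0,-2.4,0,0,0,0,0],[0,-3.1,0,0,0,0,0],[0,-3.8,0,0,0,0,0],[0,-4.5,0,0,0,0,0],[0,-5.2,0,0,0,0,0],[0,-5.8,0,0,0,0,0],[0,-6,0,0,0,0,0]],
  ],
)

```text
time: 20.8
position: [0.5166, 0.1319, 0.186]
eef_rot: [0.001, 0.701, 0.713, 0.002]
wrist_force: [5.3, 0.6, 0.5]
width: 0.0098
```

Call:
play_rows(
  rows=[
    [[0,0,0,0,0,0,3.5],[0,0,0,0,0,0,3.5],[0,0,0,0,0,0,3.5],[0,0,0,0,0,0,3.5],[0,1.5,0.1,0,0,0,3.5],[0,3,0.1,0,0,0,3.5],[0,4.5,0.1,0,0,0,3.5],[0,5.4,0.1,0,0,0,3.5],[0,5.6,0.1,0,0,0,3.5],[0,5.6,0.1,0,0,0,3.5]],
  ],
)

```text
time: 21.63
position: [0.5726, 0.1328, 0.185]
eef_rot: [0.001, 0.701, 0.713, 0.002]
wrist_force: [-0.2, -0.4, 0.3]
width: 0.0348
```

Call:
play_rows(
  rows=[
    [[0,0,0,0,0,0,0],[0,0,0,0,0,0,0],[0,0,0,0,0,0,0],[0,0,0,0,0,0,0],[0,0,0,0,0,0,0],[0,0,0,0,0,0,0],[0,0,0,0,0,0,0]],
  ],
)

```text
time: 22.22
position: [0.572, 0.133, 0.1849]
eef_rot: [0.0, 0.701, 0.713, 0.001]
wrist_force: [-6.7, 1.1, 2.4]
width: 0.0102
```

Call:
play_rows(
  rows=[
    [[0,-0.3,0,0,0,0,0],[0,-0.9,0,0,0,0,0],[0,-1.6,0,0,0,0,0],[0,-2.3,0,0,0,0,0],[0,-3,0,0,0,0,0],[0,-3.8,0,0,0,0,0],[0,-4.6,0,0,0,0,0],[0,-5.4,0,0,0,0,0],[0,-6,0,0,0,0,0],[0,-6,0,0,0,0,0]],
  ],
)

```text
time: 23.05
position: [0.5107, 0.1319, 0.1847]
eef_rot: [0.0, 0.7, 0.714, 0.001]
wrist_force: [-0.1, 0.1, -0.0]
width: 0.0098
```

```bash
python3 - <<'E'
from h import *
im,d,K,T=shot("top"); t=tray(im,K,T)
stat()
x,y,a=t[0][:3]; plan((.51,.13,.245,91),(x,y,.245,90+a))
im,d,K,T=shot("wrist"); cv2.imwrite("pics/w9.png",cv2.resize(im,(480,360))[:,:,::-1])
E
```

```text
band x 0.4822 y -0.1647 yaw 8.06 L 152.2 W 14.7
band x 0.4886 y -0.2095 yaw 8.03 L 152.0 W 22.6
band x 0.4971 y -0.2631 yaw 8.45 L 154.1 W 31.7
band x 0.5050 y -0.3269 yaw 8.07 L 153.3 W 47.0
t 23.10 pos [0.5116 0.1319 0.1848] yaw 91.06 F [ 0.3 -0.2 -0.2] w 0.0100
(0.51, 0.13, 0.245) [-0.18, -0.14, -6.02, 0.14, -0.07, 0.06]
(0.48224189758300784, -0.16467822265624998, 0.245) [-29.6, -3.46, -6.07, 0.14, -0.06, -7.0]
```

View pics/w9.png

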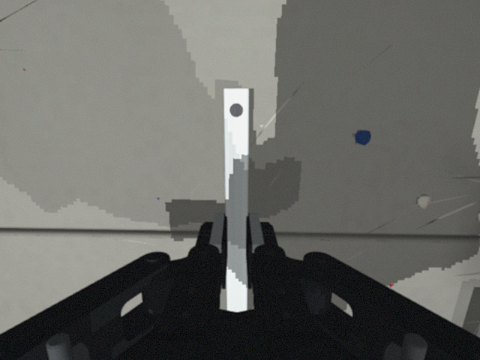

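Call:
play_rows(
  rows=[
    [[0,-0.1,-2,0,0,0,0],[0,-0.1,-4,0,0,0,0],[-1,-0.1,-6.3,0,0,0,0],[-4.5,-0.5,-6.5,0,0,-1,0],[-8.5,-1,-6.5,0,0,-2,0],[-12.5,-1.5,-6.5,0,0,-3,0],[-16.5,-2,-6.5,0,0,-4,0],[-20.5,-2.5,-6.5,0,0,-5,0],[-24.5,-3,-6.5,0,0,-6,0],[-28,-3.3,-6.5,0,0,-7,0]],
  ],
)

```text
time: 23.98
position: [0.4834, -0.1516, 0.2494]
eef_rot: [0.001, 0.656, 0.755, 0.001]
wrist_force: [0.8, -0.1, -0.1]
width: 0.0095
```

Call:
play_rows(
  rows=[
    [[-0.5,0,0,0,0,0,0],[-0.5,0,0,0,0,0,0],[-0.5,0,0,0,0,0,0]],
  ],
)

```text
time: 24.23
position: [0.4843, -0.1566, 0.2494]
eef_rot: [0.001, 0.656, 0.754, 0.002]
wrist_force: [0.2, 0.6, 0.1]
width: 0.0098
```

```bash
python3 - <<'E'
from h import *
stat(); plan((.4822,-.1647,.1785,98))
E
```

```text
t 24.23 pos [ 0.4843 -0.1566  0.2494] yaw 97.95 F [0.2 0.6 0.1] w 0.0098
(0.4822, -0.1647, 0.1785) [-0.78, -0.35, 7.09, 0.2, -0.04, -0.05]
```

Call:
play_rows(
  rows=[
    [[-0.8,-0.3,0,0.1,0,0,0],[-0.8,-0.3,2,0.1,0,0,0],[-0.8,-0.3,4,0.1,0,0,0],[-0.8,-0.3,5.8,0.1,0,0,0],[-0.8,-0.3,6.7,0.1,0,0,0],[-0.8,-0.3,7.0,0.1,0,0,0],[-0.8,-0.3,7.0,0.1,0,0,0],[-0.8,-0.3,7.0,0.1,0,0,0]],
  ],
)

```text
time: 24.9
position: [0.483, -0.1643, 0.1798]
eef_rot: [0.0, 0.656, 0.755, 0.001]
wrist_force: [-1.0, -0.1, -0.4]
width: 0.0097
```

Call:
play_rows(
  rows=[
    [[0,0,0,0,0,0,2.6],[0,0,0,0,0,0,2.6],[0,0,0,0,0,0,2.6],[0,0,0,0,0,0,2.6],[0,0,-2,0,0,0,2.6],[0,0,-5,0,0,0,2.6],[0,0,-9,0,0,0,3],[0,0,-12,0,0,0,5],[0,0,-14,0,0,0,6],[0,0,-14,0,0,0,6]],
  ],
)

```text
time: 25.73
position: [0.4835, -0.1647, 0.3239]
eef_rot: [0.003, 0.656, 0.755, 0.002]
wrist_force: [0.1, -0.2, 0.2]
width: 0.0599
```

```bash
python3 - <<'E'
from h import *
im,d,K,T=shot("wrist"); cv2.imwrite("pics/w10.png",cv2.resize(im,(480,360))[:,:,::-1])
stat(); plan((.5735,.2934,.30,91))
E
```

```text
t 25.78 pos [ 0.4831 -0.1646  0.3219] yaw 98.00 F [-0.1  0.4 -1. ] w 0.0601
(0.5735, 0.2934, 0.3) [44.1, 15.31, 2.23, 0.32, 0.04, 7.0]
```

View pics/w10.png

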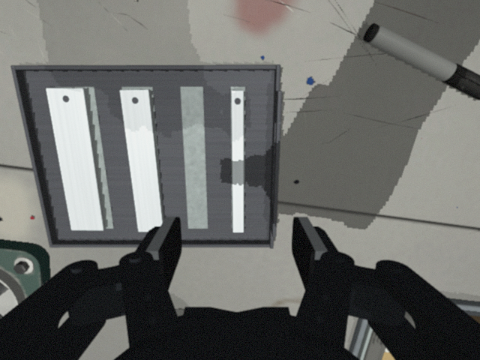

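Gauge12 is on its band. Last is gauge20, at about (.5735, .2934).

Call:
play_rows(
  rows=[
    [[4,1.4,2,0,0,0.7,5.5],[8,2.8,2,0,0,1.4,5.5],[12,4.2,2,0,0,2.1,5.5],[16,5.6,2,0,0,2.8,5.5],[20,7,2,0,0,3.5,5.5],[24,8.4,2,0,0,4.2,5.5],[28,9.8,2,0,0,5,5.5],[32,11.2,2,0,0,6,5.5],[36,12.6,2,0,0,7,5.5],[40,14,2,0,0,7,5.5]],
  ],
)

```text
time: 26.62
position: [0.5639, 0.2429, 0.3012]
eef_rot: [0.002, 0.701, 0.713, 0.001]
wrist_force: [1.3, -0.6, 0.2]
width: 0.0548
```

Call:
play_rows(
  rows=[
    [[3,0.5,0,0,0,0,5.2],[4,0.7,0,0,0,0,5.2],[4,0.7,0,0,0,0,5.2],[4,0.7,0,0,0,0,5.2]],
  ],
)

```text
time: 26.95
position: [0.5699, 0.2829, 0.2999]
eef_rot: [0.002, 0.701, 0.713, 0.0]
wrist_force: [0.4, -0.1, 0.0]
width: 0.0519
```

```bash
python3 - <<'E'
from h import *
stat(); plan((.574,.2934,.183,91))
E
```

```text
t 26.95 pos [0.5699 0.2829 0.2999] yaw 90.98 F [ 0.4 -0.1  0. ] w 0.0519
(0.574, 0.2934, 0.183) [1.07, 0.4, 11.69, 0.16, 0.14, -0.02]
```

Call:
play_rows(
  rows=[
    [[1.1,0.4,1,0.1,0.1,0,5.2],[1.1,0.4,4,0.1,0.1,0,5.2],[1.1,0.4,7.5,0.1,0.1,0,5.2],[1.1,0.4,10,0.1,0.1,0,5.2],[1.1,0.4,11.3,0.1,0.1,0,5.2],[1.1,0.4,11.75,0.1,0.1,0,5.2],[1.1,0.4,11.75,0.1,0.1,0,5.2],[1.1,0.4,11.75,0.1,0.1,0,5.2]],
  ],
)

```text
time: 27.62
position: [0.5746, 0.2934, 0.1836]
eef_rot: [0.001, 0.701, 0.713, 0.001]
wrist_force: [-0.3, 0.9, -0.3]
width: 0.0516
```

Call:
play_rows(
  rows=[
    [[0,0,0,0,0,0,0],[0,0,0,0,0,0,0],[0,0,0,0,0,0,0],[0,0,0,0,0,0,0],[0,0,0,0,0,0,0],[0,0,0,0,0,0,0],[0,0,0,0,0,0,0],[0,0,0,0,0,0,0]],
  ],
)

```text
time: 28.28
position: [0.575, 0.2936, 0.185]
eef_rot: [0.001, 0.701, 0.713, 0.002]
wrist_force: [-1.5, -1.0, 10.3]
width: 0.018
```

```bash
python3 - <<'E'
from h import *
stat()
E
```

```text
t 28.28 pos [0.575  0.2936 0.185 ] yaw 90.94 F [-1.5 -1.  10.3] w 0.0180
```

Gripped 20 mm from the end. Pull 60 mm, then slide 55 mm.

Call:
play_rows(
  rows=[
    [[0,-0.4,0,0,0,0,0],[0,-1,0,0,0,0,0],[0,-1.7,0,0,0,0,0],[0,-2.4,0,0,0,0,0],[0,-3.1,0,0,0,0,0],[0,-3.8,0,0,0,0,0],[0,-4.5,0,0,0,0,0],[0,-5.2,0,0,0,0,0],[0,-5.8,0,0,0,0,0],[0,-6,0,0,0,0,0]],
  ],
)

```text
time: 29.12
position: [0.5143, 0.2928, 0.1851]
eef_rot: [0.001, 0.701, 0.713, 0.002]
wrist_force: [7.1, 0.6, 1.2]
width: 0.0181
```

Call:
play_rows(
  rows=[
    [[0,0,0,0,0,0,4.2],[0,0,0,0,0,0,4.2],[0,0,0,0,0,0,4.2],[0,0,0,0,0,0,4.2],[0,1.5,0,0,0,0,4.2],[0,3,0,0,0,0,4.2],[0,4.5,0,0,0,0,4.2],[0,5.3,0,0,0,0,4.2],[0,5.5,0,0,0,0,4.2],[0,5.5,0,0,0,0,4.2]],
  ],
)

```text
time: 29.95
position: [0.5692, 0.2935, 0.1851]
eef_rot: [0.001, 0.701, 0.713, 0.002]
wrist_force: [-0.6, -0.2, 1.1]
width: 0.0418
```

Call:
play_rows(
  rows=[
    [[0,0,0,0,0,0,0],[0,0,0,0,0,0,0],[0,0,0,0,0,0,0],[0,0,0,0,0,0,0],[0,0,0,0,0,0,0],[0,0,0,0,0,0,0],[0,0,0,0,0,0,0]],
  ],
)

```text
time: 30.53
position: [0.5685, 0.2938, 0.185]
eef_rot: [0.001, 0.701, 0.713, 0.001]
wrist_force: [-6.4, 0.4, 2.9]
width: 0.0184
```

Call:
play_rows(
  rows=[
    [[0,-0.3,0,0,0,0,0],[0,-0.9,0,0,0,0,0],[0,-1.6,0,0,0,0,0],[0,-2.3,0,0,0,0,0],[0,-3,0,0,0,0,0],[0,-3.8,0,0,0,0,0],[0,-4.6,0,0,0,0,0],[0,-5.4,0,0,0,0,0],[0,-6,0,0,0,0,0],[0,-6,0,0,0,0,0]],
  ],
)

```text
time: 31.37
position: [0.5072, 0.293, 0.1848]
eef_rot: [0.001, 0.701, 0.713, 0.001]
wrist_force: [-0.3, 0.4, -1.0]
width: 0.0178
```

Call:
play_rows(
  rows=[
    [[0,0,-2,0,0,0,0],[0,0,-4,0,0,0,0],[-1,-0.1,-6.3,0,0,0,0],[-4.5,-0.5,-6.5,0,0,-1,0],[-8.5,-0.8,-6.5,0,0,-2,0],[-12.5,-1.1,-6.5,0,0,-3,0],[-16.5,-1.4,-6.5,0,0,-4,0],[-20,-1.6,-6.5,0,0,-5,0],[-20,-1.6,-6.5,0,0,-5,0],[-20,-1.6,-6.5,0,0,-5,0]],
  ],
)

```text
time: 32.2
position: [0.495, 0.0906, 0.2498]
eef_rot: [0.001, 0.67, 0.742, 0.001]
wrist_force: [0.4, 0.7, -0.6]
width: 0.0178
```

```bash
python3 - <<'E'
from h import *
im,d,K,T=shot("top"); t=tray(im,K,T)
im,d,K,T=shot("wrist"); cv2.imwrite("pics/w11.png",cv2.resize(im,(480,360))[:,:,::-1])
stat()
if len(t)==4: plan((t[1][0],t[1][1],.245,98))
E
```

```text
band x 0.4838 y -0.1656 yaw 7.99 L 154.6 W 15.2
band x 0.4886 y -0.2096 yaw 8.05 L 152.1 W 22.5
band x 0.4971 y -0.2628 yaw 8.75 L 154.0 W 31.7
band x 0.5050 y -0.3269 yaw 8.08 L 153.3 W 47.1
t 32.30 pos [0.4949 0.0933 0.2498] yaw 96.04 F [-0.6  0.9 -0. ] w 0.0180
(0.4886158599853516, -0.20955192565917968, 0.245) [-30.06, -3.81, 0.45, 0.15, -0.04, -1.96]
```

View pics/w11.png

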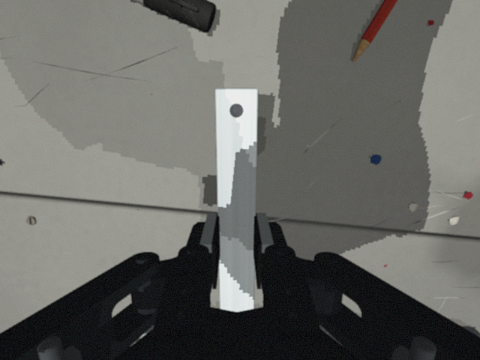

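The gauge is held level and the tray still hasn't moved.

Call:
play_rows(
  rows=[
    [[-4,-0.5,0.2,0,0,-0.5,0],[-8,-1,0.2,0,0,-1,0],[-12,-1.5,0.2,0,0,-1.5,0],[-16,-2,0.2,0,0,-2,0],[-20,-2.5,0.2,0,0,-2,0],[-24,-3,0.2,0,0,-2,0],[-28,-3.5,0.2,0,0,-2,0],[-30,-3.8,0.2,0,0,-2,0],[-30,-3.8,0.2,0,0,-2,0],[-30,-3.8,0.2,0,0,-2,0]],
  ],
)

```text
time: 33.13
position: [0.4892, -0.2089, 0.2473]
eef_rot: [0.001, 0.656, 0.755, 0.001]
wrist_force: [-0.7, 1.2, -0.9]
width: 0.0179
```

```bash
python3 - <<'E'
from h import *
im,d,K,T=shot("wrist"); cv2.imwrite("pics/w12.png",im[:,:,::-1])
stat(); plan((.4886,-.2096,.1795,98))
E
```

```text
t 33.18 pos [ 0.4893 -0.2078  0.2473] yaw 98.11 F [-0.3  0.9 -0.3] w 0.0180
(0.4886, -0.2096, 0.1795) [-0.18, -0.12, 6.78, 0.17, -0.07, 0.11]
```

Call:
play_rows(
  rows=[
    [[-0.2,-0.1,2,0.1,0,0,0],[-0.2,-0.1,4,0.1,0,0,0],[-0.2,-0.1,5.6,0.1,0,0,0],[-0.2,-0.1,6.5,0.1,0,0,0],[-0.2,-0.1,6.75,0.1,0,0,0],[-0.2,-0.1,6.75,0.1,0,0,0],[-0.2,-0.1,6.75,0.1,0,0,0]],
  ],
)

```text
time: 33.77
position: [0.4894, -0.2089, 0.1803]
eef_rot: [0.0, 0.655, 0.756, 0.001]
wrist_force: [-1.6, 0.1, 0.2]
width: 0.0177
```

Call:
play_rows(
  rows=[
    [[0,0,0,0,0,0,3.5],[0,0,0,0,0,0,3.5],[0,0,0,0,0,0,3.5],[0,0,0,0,0,0,3.5],[0,0,-2,0,0,0,3.5],[0,0,-5,0,0,0,3.5],[0,0,-9,0,0,0,3.5],[0,0,-12,0,0,0,5],[0,0,-14,0,0,0,6],[0,0,-14,0,0,0,6]],
  ],
)

```text
time: 34.6
position: [0.4899, -0.2095, 0.3245]
eef_rot: [0.003, 0.655, 0.756, 0.002]
wrist_force: [0.3, -0.8, 0.7]
width: 0.0601
```

Call:
play_rows(
  rows=[
    [[0,0,0,0,0,0,6],[0,0,-5,0,0,0,6],[0,0,-5,0,0,0,6],[0,0,-5,0,0,0,6],[0,0,-5,0,0,0,6]],
  ],
)

```text
time: 35.02
position: [0.4895, -0.2095, 0.3742]
eef_rot: [0.003, 0.655, 0.756, 0.002]
wrist_force: [-0.4, -0.2, 0.2]
width: 0.0602
```

```bash
python3 - <<'E'
from h import *
stat()
im,d,K,T=shot("wrist"); a=rectify(im,K,T,.013,.37,.62,-.40,-.10,.75)
im,d,K,T=shot("top"); r0=np.load("pics/top0.npz")["im"]
f=lambda i:cv2.resize(i[150:300,190:360],(400,353))
print(a.shape)
c=np.zeros((353*2-120,800,3),np.uint8); c[:a.shape[0],:400]=a[:, :400]; 
c[:293,400:]=cv2.resize(r0[180:280,200:355],(400,293)); c[293:586,400:]=cv2.resize(im[180:280,200:355],(400,293))
cv2.imwrite("pics/v13.png",c[:,:,::-1])
g0=r0[190:240,205:350].astype(np.float32).mean(2); g1=im[190:240,205:350].astype(np.float32).mean(2)
for u0,u1 in((0,35),(36,70),(70,104),(104,145)): print("carton shift px",cv2.phaseCorrelate(g0[:,u0:u1].copy(),g1[:,u0:u1].copy()))
E
```

```text
t 35.02 pos [ 0.4895 -0.2095  0.3742] yaw 98.15 F [-0.4 -0.2  0.2] w 0.0602
(333, 400, 3)
carton shift px ((-0.07845297177016874, 0.2409268975318959), 0.8989808856116401)
carton shift px ((0.019824958411177818, 0.13058762642569377), 1.0165275282329984)
carton shift px ((0.3641193969359797, 0.5124003979060596), 0.6438588400681814)
carton shift px ((0.6231593231988128, 0.6197018081931063), 0.707477390077379)
```

View pics/v13.png

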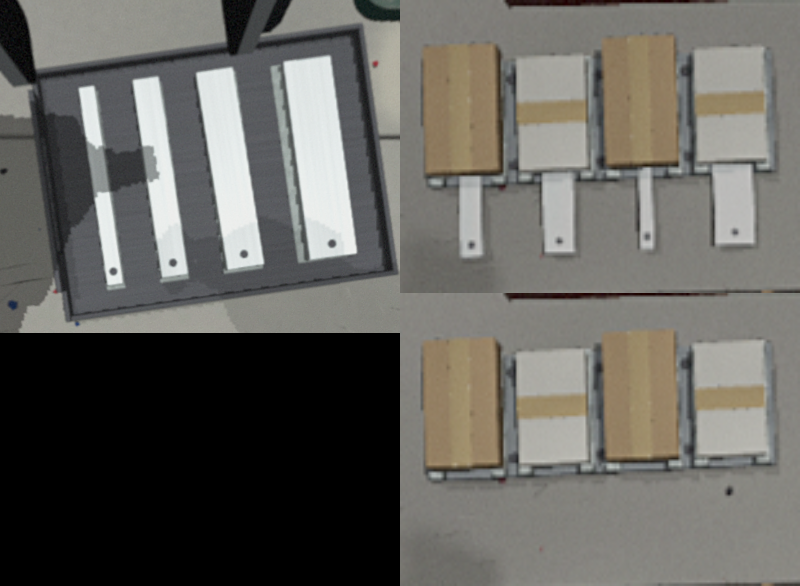

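The tray shows all four gauges flat and in order, and the before/after rack views show the cartons unmoved (under 1 px). Gauge36 is off-centre on its band, so I'll put a number on that before handing in.

```bash
python3 - <<'E'
from h import *
B={36:(.5047,-.3226),28:(.4961,-.2620),20:(.4886,-.2095),12:(.4822,-.1647)}
def meas(im,K,T,t):
    a=rectify(im,K,T,.013,.38,.62,-.40,-.10,.5); hsv=a.max(2).astype(int)
    g=cv2.cvtColor(a,cv2.COLOR_RGB2GRAY)
    m=(g>t).astype(np.uint8); n,l,st,_=cv2.connectedComponentsWithStats(m,connectivity=4)
    for i in range(1,n):
        if st[i,4]<3000: continue
        r=cv2.minAreaRect(np.argwhere(l==i)[:,::-1].astype(np.float32)); L,W=sorted(r[1])[::-1]
        if not 200<L<330: continue
        p=np.array([.62-r[0][1]*.0005,-.10-r[0][0]*.0005]); k=min(B,key=lambda k:np.hypot(*(p-B[k]))); dlt=p-B[k]; c,s=np.cos(np.deg2rad(8)),np.sin(np.deg2rad(8))
        print(k,"L %.0f W %.0f mm"%(L/2,W/2),"along %.1f across %.1f mm"%((c*dlt[0]+s*dlt[1])*1e3,(-s*dlt[0]+c*dlt[1])*1e3),r[2])
for nm in("top","wrist"):
    im,d,K,T=shot(nm)
    for t in (190,205): print(nm,t); meas(im,K,T,t)
E
```

```text
top 190
top 205
wrist 190
36 L 149 W 35 mm along -5.0 across -16.7 mm 82.25965881347656
28 L 149 W 28 mm along -3.6 across -9.9 mm 80.9334945678711
20 L 149 W 20 mm along -2.5 across -10.3 mm 81.51839447021484
wrist 205
36 L 149 W 35 mm along -4.9 across -16.6 mm 82.20793151855469
28 L 149 W 27 mm along -3.5 across -9.9 mm 80.90972137451172
20 L 149 W 19 mm along -2.4 across -10.2 mm 81.58531951904297
```

All the offsets share about −10 mm, which could mean a tray shift or a frame offset between cameras. I'll compare each gauge with its band and the tray within one image.

```bash
python3 - <<'E'
from h import *
im,d,K,T=shot("top"); tray(im,K,T)
g=cv2.cvtColor(rectify(im,K,T,.013,.38,.62,-.42,-.08,.5),cv2.COLOR_RGB2GRAY)
def prof(g,lab,y1=-.08):
    # mean profile across the tray, rotated square to it
    c=((y1+.2475)/.0005,(.62-.494)/.0005); M=cv2.getRotationMatrix2D(c,-8,1); 
    r=cv2.warpAffine(g,M,(g.shape[1],g.shape[0])); s=r[int(c[1])+60:int(c[1])+120].mean(0)
    x=np.arange(len(s)); e=np.diff(s); k=[i for i in range(2,len(e)-2) if abs(e[i])>5 and abs(e[i])==abs(e[i-2:i+3]).max()]
    print(lab,[(round((c[0]-i)*.5,1),int(e[i])) for i in k])
prof(g,"top")
im,d,K,T=shot("wrist")
for z in(.005,.013): prof(cv2.cvtColor(rectify(im,K,T,z,.38,.62,-.42,-.08,.5),cv2.COLOR_RGB2GRAY),"wrist z%.3f"%z)
cv2.imwrite("pics/w14.png",im[:,:,::-1])
E
```

```text
band x 0.4816 y -0.1770 yaw 7.64 L 154.5 W 15.9
top [(114.5, -7), (79.5, 23), (67.0, -13), (42.5, -5), (38.5, 21), (18.0, -12), (-6.5, -5), (-59.0, 7), (-166.0, -12), (-168.5, -16)]
wrist z0.005 [(120.0, -9), (116.0, -5), (109.0, 8), (80.0, 39), (68.0, -31), (38.0, 40), (17.5, -33), (-12.5, 37), (-41.0, -36), (-67.5, 19), (-73.0, -15), (-77.0, 37), (-113.5, -37), (-132.0, -8), (-139.0, 13), (-142.5, 17), (-166.5, -18), (-168.5, -18)]
wrist z0.013 [(118.0, -10), (114.0, -5), (107.5, 8), (79.5, 39), (67.5, -32), (38.0, 41), (18.0, -34), (-11.0, 39), (-39.0, -37), (-65.0, 19), (-70.0, -15), (-74.0, 38), (-110.0, -38), (-128.0, -8), (-134.5, 14), (-138.5, 17), (-166.5, -18)]
```

View pics/w14.png

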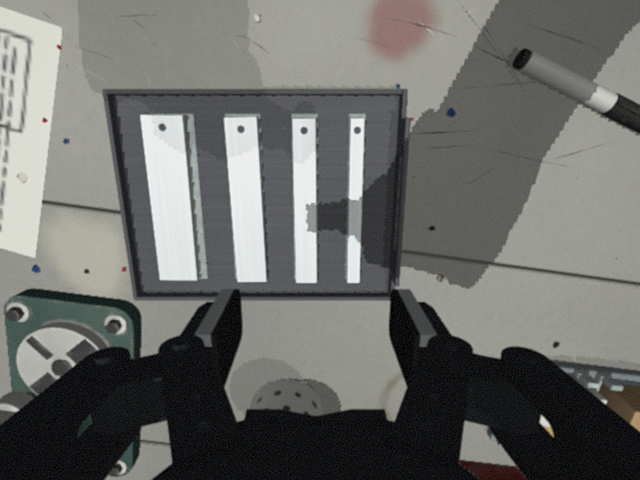

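The tray was knocked about 12 mm toward −y and carried the gauges with it. Measured in its own frame, the gauges are within about 2 mm of their bands, except gauge36 at about −6.5 mm against the 13 mm limit. All lie parallel to their bands and flat, so I'm handing in.

```bash
python3 - <<'E'
from h import *
stat(); print(manip.hand_in())
E
```

```text
t 35.32 pos [ 0.4895 -0.2094  0.3738] yaw 98.17 F [ 0.4 -0.4 -0. ] w 0.0601
the job is handed in; nothing more can be done
None
```

All four gauges were present. I drew each one out from under its weight, regripped it at the middle and laid it on its own band, narrowest next to the tall end wall. The job was handed in at about 35 s; no verdict was reported.

**Last checks:**
- **Gauges 12, 20 and 28:** within about 2 mm of band centre across, judged against the tray itself, and parallel to the bands.
- **Gauge 36:** about 6.5 mm off across, toward −y, against a 13 mm limit. The arm was still settling when I set its final move. I left it there because it was inside the limit.
- **Weights:** before and after views from the top camera matched to under 1 pixel, about 2 mm.
- **Mug and scraper:** I never moved the arm near either one, but I did not measure them at the end.
- **Disagreement:** the last world-frame measurement put gauges 20, 28 and 36 10 to 17 mm off across. The tray had been knocked about 12 mm toward −y late in the run, carrying the gauges with it. The tray-frame figures above replace those readings.

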